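# Close the sample cell and back its cap off a quarter turn

## Task

On the sample cell with the brass cap, first press the small red vent cap fully home. Then screw the knurled brass cap clockwise until it bottoms out, back it off a quarter turn so that its window is not strained, and finish while still gripping the cap there, without letting go. Do not touch the cell with the black cap, and leave the other things on the table where they are.

Things in the scene. Friction and masses are not known exactly. Their poses are not given: they have to be found in the camera images.
- cell: The sample cell to work on, bolted down: dark base plate 140 x 56 x 12 mm (x -98 to +42 mm), an upright aluminium body 39 mm in diameter, 50 mm high, under the brass cap, and 70 mm from it on the -x side a vent nozzle under a red cap; an 8 mm steel pipe joins them 24 mm up. Origin: on the axis of body and brass cap at table height; z up, -x towards the vent, roughly to the robot.
- brass_cap_center (a point): Centre of the knurled brass cap: round, 40 mm in diameter, 28 mm high, solid, a window on top. When bottomed its underside is 50 mm and its top 78 mm above the table. It turns about the cell's vertical axis, rises 3 mm a turn as it unscrews and cannot come off. Nothing else on this cell stands higher than 56 mm.
- brass_cap (a joint): Turn of the brass cap, rad: 0 = bottomed on its stop, growing as it unscrews (anticlockwise from above) to 4.0 at most; starts at 1.9 to 3.0. Even friction of 0.06 N m; stays where it is left. The black line on the cap's top and side points along the cell's -x (over the body's white mark) when bottomed, along its -y (over the red mark) a quarter turn back.
- vent_cap_top (a point): Centre of the top of the red press-on vent cap, 18 mm in diameter and 14 mm high; its top is 46 mm above the table when fully home and up to 55 mm when raised.
- vent_cap (a joint): Height of the red vent cap above its home in m: 0 = fully home, starts 0.005 to 0.0085. It slides straight down on its nozzle, holds by friction of about 5 N, stays where it is left and stops hard at 0.
- black_cell: A second cell of the same size and shape with a black cap and its red vent cap home already; all of it fixed. Not to be touched. Origin and axes as for the other cell. Which of the two stands to the left and which to the right varies.
- eyepiece_center (a point): Bystander: black eyepiece standing on end, 33 mm in diameter, 47 mm high; its centre.
- kapton_roll_center (a point): Bystander: small amber roll of tape lying flat, 53 mm in diameter, 12 mm high; its centre.
- driver_1_center (a point): Bystander: small screwdriver with a red end, 115 mm long, 12 mm thick, along its y axis; its centre.
- gel_box_center (a point): Bystander: flat closed chip box, 53 x 53 x 18 mm; its centre.
- clamp_fork_c_center (a point): Bystander: black slotted clamp fork, 24 x 61 x 14 mm, long along its y axis; 4 mm above its underside.
There are look-alikes about, which are no part of the job. What is shaped like the cell but pink is not meant.

How it is judged:
By the outcome, as a careful person would: the job done as asked, in the order asked, and still so for the second after the job is handed in, while the arm keeps its last pose, push and grip.
It also fails if it takes over 51 s, if anything falls off the work surface, if the arm or the gripper's body presses on something with over 40 N, if the wrist force passes 120 N, or if a joint passes its speed limit or range.

## Robot

A 6-joint arm with a two-finger parallel gripper is mounted at the origin on a cart in front of the work surface, level with it; the furniture and walls round the work are solid. World frame = base frame: x ahead of the robot, y to its left, z up, the work surface at z = 0. Lengths are in m, angles in rad, forces in N, time in s.
With the tool pointing down it reaches from about 0.35 to 0.85 m from the base axis. Payload 8.1 kg.
Tool frame: the origin (TCP) lies on the centre line of the jaws, within the pads' length; the fingertips stand 8 mm ahead of it and the grasp point (between the pads) lies 11 mm behind it; z points along the fingers, y is the line along which they close (so a half turn about z gives the same grasp; the last joint's range is limited). The gripper opens to 85 mm and grips with 20 to 120 N. Pads are 22 mm wide; open, the fingers measure 114 mm over their backs; the gripper's body (76 mm by 85 mm) begins 54 mm behind the grasp point. The pads swing forward as they close: fully open they stand 13 mm farther back than shut.
Start: joints at [-1.427, 0.13, 1.488, -0, 1.523, -0.085], TCP at [0.136, -0.584, 0.239] pointing down, gripper open.
Joint ranges: [-2.96, 2.96], [-0.89, 2.26], [0.02, 2.5], [-1.34, 4.48], [0, 2.73], [-2.66, 2.66]. Speed limits (rad/s): [2.39, 2.39, 2.79, 3.14, 3.14, 3.14].

## Interface

Orientations are given as a unit quaternion [x, y, z, w].
In Python, from plant import r gives the robot as it stands. The module is installed in compiled form; this text tells all that it offers.
- The arm moves only by the shell command python3 -m pendant 'ROWS'. ROWS is JSON, a list of rows, each an object of numbers: "hand": the closure in counts, from 0 (fully open) to 255 (shut); "x", "y", "z": the shift along the tool's x, y, z in m; "spin": the turn about the tool's z in rad. A call has 1 to 8 rows; each row is the pose to reach, as a shift and turn from the pose commanded when the call began, along the tool's axes at that moment; what a row does not reach only later rows make up. A row lasts 1/8 s, in which the tool goes at most 62.5 mm and 10.7 degrees, less where a joint would pass 70% of its speed; a pose out of reach is approached as far as the arm can. A call with a gripper value outside its range is refused whole. The fingers move at their own pace and stop on an object; the grip force is fixed at half the most. Time passes only in rows, so rows that repeat a pose let the fingers close. It gives the time, the measured TCP pose, the force, the opening and the grip force at its end, in the units of the state.
- r.get_obs(): the state, without advancing time (a new reading comes with each control period).
- r.camera(name): name is "scene" or "top"; returns a dict with "pixels" (420x560x3 uint8, red, green, blue), "range_z" (420x560 float32, m along the optical axis (not along the pixel's ray), 0 where there is no reading), "camera_matrix" (3x3 intrinsics, pixels), "k1" (the pictures are not rectified: a ray, as slopes to the right and down, at radius r is drawn at 1 + k1 r^2 times it, then the intrinsics apply), "R" (3x3) and "t" (3): a world point X has camera coordinates R X + t. Camera axes: x right, y down, z forward; pixel columns grow to the right and rows downward; lengths in m; the calibration is good to about 2 mm. A picture is of the moment at which its call begins.
- r.job_done(): hands the job in; it is judged then, once.
The state is a dict: "time": time; "joint_pos": joint angles; "qd": joint speeds; "effort": joint torques, N m; "eef_pos": TCP position; "tcp_rot": TCP orientation; "ft_force": force on the tool from outside, world axes, zero at the start; "ft_torque": the same for the moment, N m; "finger_gap": finger opening in m; "gripper_force": force on a finger pad.
Only numpy, scipy, OpenCV 4.12 (cv2) and the standard library are available. Lean on these libraries where they do the work, as an engineer would, in place of code of your own. Each camera call takes 0.05 s, during which the arm holds its last target. There are 200 camera calls.

## Working session

There is one attempt and no reset: what is moved stays moved. The work goes in short steps, Python scripts to look and compute and a shell command to move; the robot and the scene stay as the last step left them, time stands still between calls to the robot, and variables do not carry over. Pictures are saved under pics/ and viewed, at most 10 in all, crops included, and the job is handed in when it is done.

```bash
mkdir -p pics; cat > h.py <<'E'
import numpy as np, cv2
from plant import r
def ray(c,u,v):
    K=c["camera_matrix"]; d=np.array([(u-K[0,2])/K[0,0],(v-K[1,2])/K[1,1]]); s=d.copy()
    for _ in range(20): s=d/(1+c["k1"]*(s@s))
    R=np.array(c["R"]); t=np.array(c["t"])
    return -R.T@t, R.T@np.array([s[0],s[1],1.])
def onz(c,u,v,z):
    o,d=ray(c,u,v); return o+d*(z-o[2])/d[2]
def dep(c,u,v):
    o,d=ray(c,u,v); return o+d*float(c["range_z"][int(v),int(u)])
def save(c,n): cv2.imwrite("pics/"+n,c["pixels"][:,:,::-1])
E
python3 - <<'E'
from h import *
import pickle
for n in("scene","top"):
    c=r.camera(n); save(c,n+"0.png"); pickle.dump(c,open(n+"0.pkl","wb")); print(n,-np.array(c["R"]).T@c["t"],c["camera_matrix"][0][0])
print(r.get_obs())
E
```

```text
scene [-0.08442881  0.75728411  0.90557713] 521.2962465175551
top [0.30475902 0.01663501 1.68829535] 514.6982288354903
{'time': 0.1, 'joint_pos': array([-1.42737979e+00,  1.31085904e-01,  1.48918153e+00,  1.27514868e-05,
        1.52299210e+00, -8.54300242e-02]), 'qd': array([ 0.00066391, -0.00103651, -0.00234647, -0.00083727,  0.0004097 ,
        0.0017737 ]), 'effort': array([ 8.85793470e-04, -5.70956147e+01, -5.01940870e+01, -2.84482885e-04,
        8.10765952e-03, -1.39724793e-05]), 'eef_pos': array([ 0.13605211, -0.58387647,  0.23834304]), 'tcp_rot': array([ 9.93460486e-01,  1.14173411e-01, -1.77951622e-05, -8.33272109e-04]), 'ft_force': array([-0.09221941, -0.17483761, -0.20004836]), 'ft_torque': array([ 0.02678612, -0.00962172, -0.00853245]), 'gripper_force': 0.0, 'finger_gap': 0.0851481073766544}
```

View pics/scene0.png

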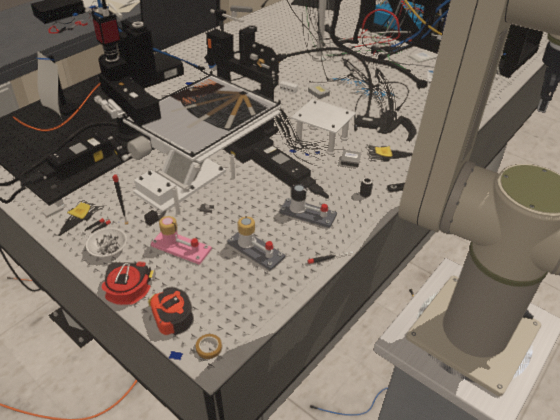

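View pics/top0.png

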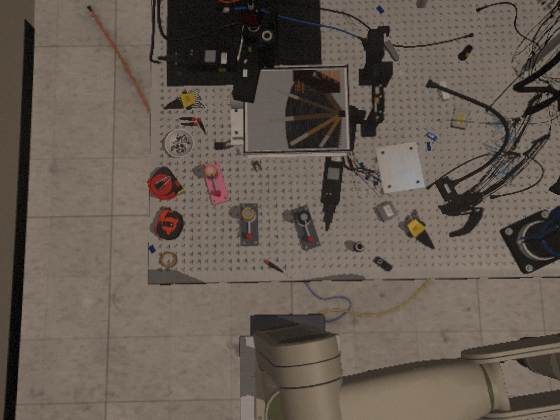

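The scene picture shows the brass cell (cap at about (246,226), vent (268,245)), with the black cell beside it (cap (298,193)) and the pink look-alike to its left. In the top picture the brass cap is at about (249,212), its vent at (249,237), and the black cell at (305,216). I'll measure next, using enlarged crops.

```bash
python3 - <<'E'
from h import *
import pickle
S=pickle.load(open("scene0.pkl","rb"));T=pickle.load(open("top0.pkl","rb"))
a=cv2.resize(S["pixels"][205:275,220:345,::-1],None,fx=6,fy=6,interpolation=cv2.INTER_CUBIC)[:, :400*2]
b=cv2.resize(T["pixels"][195:255,230:330,::-1],None,fx=6,fy=6,interpolation=cv2.INTER_CUBIC)
cv2.imwrite("pics/c1.png",a);cv2.imwrite("pics/c2.png",b)
def blobs(c,lo,hi,box,name,z):
    hsv=cv2.cvtColor(c["pixels"],cv2.COLOR_RGB2HSV); m=cv2.inRange(hsv,lo,hi); k=np.zeros_like(m);x0,x1,y0,y1=box;k[y0:y1,x0:x1]=m[y0:y1,x0:x1]
    n,l,s,ce=cv2.connectedComponentsWithStats(k)
    for i in range(1,n):
        if s[i,4]>8: print(name,s[i],ce[i].round(1),"onz",onz(c,*ce[i],z).round(4),"depth",dep(c,*ce[i]).round(4))
blobs(T,(12,60,60),(32,255,255),(235,265,198,228),"brass T",.081)
blobs(T,(0,120,60),(8,255,255),(235,265,220,250),"red T",.052)
blobs(T,(0,120,60),(8,255,255),(290,325,220,250),"red-black T",.046)
blobs(S,(12,60,60),(32,255,255),(230,262,210,240),"brass S",.081)
blobs(S,(0,120,60),(8,255,255),(255,285,232,255),"red S",.049)
E
```

```text
brass T [241 206  14  14 119] [247.7 213.1] onz [0.5342 0.1207 0.081 ] depth [0.5347 0.1209 0.0773]
red T [246 233   6   6  30] [248.5 235.7] onz [0.4655 0.121  0.052 ] depth [0.4653 0.1209 0.0537]
red-black T [307 236   6   6  25] [309.7 238.8] onz [ 0.4521 -0.0741  0.046 ] depth [ 0.4518 -0.0739  0.0499]
brass S [237 216  18  20 252] [245.8 226.5] onz [0.5221 0.1377 0.081 ] depth [0.5247 0.1351 0.0775]
red S [265 241   8   9  55] [268.8 245.2] onz [0.4636 0.125  0.049 ] depth [0.4617 0.1273 0.0521]
```

View pics/c1.png

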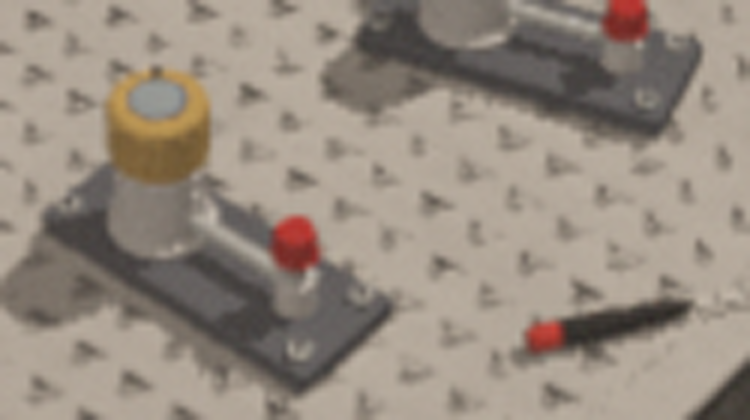

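View pics/c2.png

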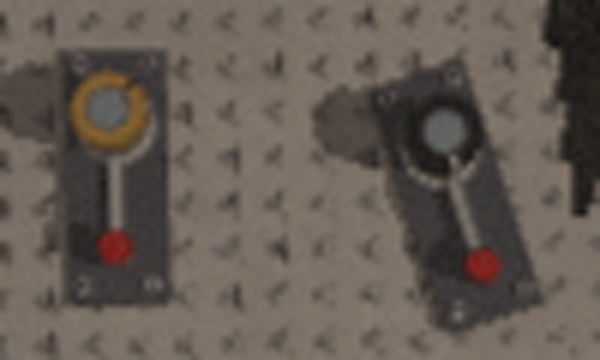

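The black line on the brass cap's top is at crop (130,88) and the cap's centre is at (108,110). So it points along about -45° in the world, which puts the joint at about 2.36 rad, inside the given range. The cell's yaw is about 0, and its cap-to-vent spacing of 69 mm agrees with the 70 mm given. I'll move towards the vent with the jaws shut.

```bash
python3 -m pendant '[{"hand":255,"x":0.352,"y":-0.261,"z":0,"spin":-1.4},{"hand":255,"x":0.352,"y":-0.261,"z":0,"spin":-1.4},{"hand":255,"x":0.352,"y":-0.261,"z":0,"spin":-1.4},{"hand":255,"x":0.352,"y":-0.261,"z":0,"spin":-1.4},{"hand":255,"x":0.352,"y":-0.261,"z":0,"spin":-1.4},{"hand":255,"x":0.352,"y":-0.261,"z":0,"spin":-1.4},{"hand":255,"x":0.352,"y":-0.261,"z":0,"spin":-1.4},{"hand":255,"x":0.352,"y":-0.261,"z":0,"spin":-1.4}]'
cat > rel.py <<'E'
import sys; from h import *
from scipy.spatial.transform import Rotation as Q
# usage: rel.py X Y Z -> shift in tool axes, spin to yaw pi
o=r.get_obs(); R=Q.from_quat(o["tcp_rot"]); t=np.array(list(map(float,sys.argv[1:4])))
x=R.as_matrix()[:,0]; yaw=np.arctan2(x[1],x[0])
print("shift",R.inv().apply(t-o["eef_pos"]).round(4),"yaw",yaw.round(4),"z-axis",R.as_matrix()[:,2].round(4),"q",o["joint_pos"].round(3),"t",o["time"])
E
python3 rel.py 0.465 0.121 0.10
```

```text
time: 1.1
eef_pos: [0.4219, -0.2464, 0.2389]
tcp_rot: [0.682, 0.731, 0.001, -0.0]
ft_force: [-0.2, -1.4, -0.5]
finger_gap: -0.0002
gripper_force: 0.0
shift [0.3634 0.0681 0.1394] yaw 1.6394 z-axis [ 2.0e-04  1.3e-03 -1.0e+00] q [-6.340e-01 -1.740e-01  1.789e+00  1.000e-03  1.527e+00 -7.030e-01] t 1.1
```

```bash
python3 -m pendant '[{"hand":255,"x":0.363,"y":0.068,"z":0,"spin":-1.502},{"hand":255,"x":0.363,"y":0.068,"z":0,"spin":-1.502},{"hand":255,"x":0.363,"y":0.068,"z":0,"spin":-1.502},{"hand":255,"x":0.363,"y":0.068,"z":0,"spin":-1.502},{"hand":255,"x":0.363,"y":0.068,"z":0,"spin":-1.502},{"hand":255,"x":0.363,"y":0.068,"z":0,"spin":-1.502},{"hand":255,"x":0.363,"y":0.068,"z":0.05,"spin":-1.502},{"hand":255,"x":0.363,"y":0.068,"z":0.10,"spin":-1.502}]'
python3 -m pendant '[{"hand":255,"z":0.03,"spin":-0.11},{"hand":255,"z":0.03,"spin":-0.11},{"hand":255,"z":0.03,"spin":-0.11}]'
python3 rel.py 0.465 0.121 0.064
python3 - <<'E'
from h import *
S=r.camera("scene"); T=r.camera("top")
a=cv2.resize(S["pixels"][185:275,210:310,::-1],None,fx=4,fy=4,interpolation=cv2.INTER_CUBIC)
b=cv2.resize(T["pixels"][185:275,200:300,::-1],None,fx=4,fy=4,interpolation=cv2.INTER_CUBIC)
cv2.imwrite("pics/c3.png",np.hstack([a,b]))
E
```

```text
time: 2.1
eef_pos: [0.4667, 0.1172, 0.1384]
tcp_rot: [0.002, 1.0, 0.0, 0.001]
ft_force: [-0.5, 0.0, 0.0]
finger_gap: 0.0
gripper_force: 0.0
shift [0.0019 0.0038 0.0744] yaw 3.1374 z-axis [ 1.4e-03  1.0e-04 -1.0e+00] q [ 0.139 -0.124  1.931 -0.     1.334 -1.427] t 2.1$[0]: bad value
```

View pics/c3.png

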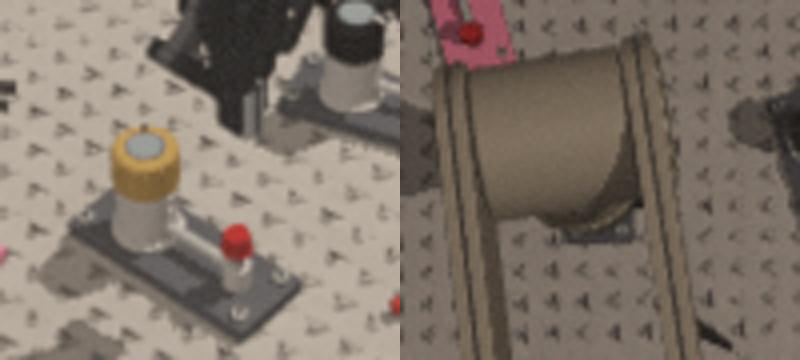

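The fingertips hang at scene crop (250,132) above the cell. The second call was refused, since every field has to be given. I'll check the tip and both caps in the same camera view for a relative offset.

```bash
python3 - <<'E'
from h import *
import pickle
S=pickle.load(open("scene0.pkl","rb"));T=pickle.load(open("top0.pkl","rb"))
print("tip",onz(S,272.5,218,.1304).round(4))
# scene crop1 scale 6 offset (220,205): vent top-face centre, window centre
print("vent top S",onz(S,220+297/6,205+226/6,.0525).round(4),"window S",onz(S,220+157/6-.4,205+98/6-.4,.079).round(4))
print("window T",onz(T,230+108/6-.4,195+110/6-.4,.079).round(4))
E
python3 -m pendant '[{"hand":255,"x":0.001,"y":0.004,"z":0.05,"spin":0},{"hand":255,"x":0.001,"y":0.004,"z":0.069,"spin":0},{"hand":255,"x":0.001,"y":0.004,"z":0.069,"spin":0}]'
```

```text
tip [0.4598 0.1169 0.1304]
vent top S [0.4654 0.1204 0.0525] window S [0.5364 0.1226 0.079 ]
window T [0.535  0.1213 0.079 ]
time: 2.58
eef_pos: [0.4651, 0.1197, 0.0704]
tcp_rot: [0.009, 1.0, -0.0, -0.001]
ft_force: [-0.9, -0.4, -0.3]
finger_gap: 0.0003
gripper_force: 0.0
```

```bash
python3 -m pendant '[{"hand":255,"x":0,"y":0.001,"z":0.006,"spin":0},{"hand":255,"x":0,"y":0.001,"z":0.009,"spin":0},{"hand":255,"x":0,"y":0.001,"z":0.012,"spin":0},{"hand":255,"x":0,"y":0.001,"z":0.014,"spin":0},{"hand":255,"x":0,"y":0.001,"z":0.014,"spin":0}]'
```

```text
time: 3.2
eef_pos: [0.4667, 0.1211, 0.057]
tcp_rot: [0.006, 1.0, 0.0, 0.001]
ft_force: [2.2, 0.6, 3.3]
finger_gap: 0.0002
gripper_force: 1.7
```

```bash
python3 -m pendant '[{"hand":255,"x":0,"y":0,"z":0.001,"spin":0},{"hand":255,"x":0,"y":0,"z":0.002,"spin":0},{"hand":255,"x":0,"y":0,"z":0.002,"spin":0}]'; python3 -m pendant '[{"hand":255,"x":0,"y":0,"z":0.001,"spin":0},{"hand":255,"x":0,"y":0,"z":0.0015,"spin":0},{"hand":255,"x":0,"y":0,"z":0.0015,"spin":0}]'
```

```text
time: 3.58
eef_pos: [0.4662, 0.1211, 0.0546]
tcp_rot: [0.006, 1.0, 0.0, 0.001]
ft_force: [3.6, 1.0, 4.8]
finger_gap: 0.0001
gripper_force: 2.4
time: 3.95
eef_pos: [0.4662, 0.1211, 0.0539]
tcp_rot: [0.006, 1.0, 0.0, 0.0]
ft_force: [-0.7, -0.5, 13.4]
finger_gap: 0.0004
gripper_force: 6.9
```

```bash
python3 -m pendant '[{"hand":255,"x":0,"y":0,"z":0.001,"spin":0},{"hand":255,"x":0,"y":0,"z":0.0015,"spin":0},{"hand":255,"x":0,"y":0,"z":0.0015,"spin":0}]'
```

```text
time: 4.32
eef_pos: [0.4664, 0.1211, 0.0537]
tcp_rot: [0.006, 1.0, 0.0, 0.0]
ft_force: [-8.6, -2.0, 27.1]
finger_gap: 0.0
gripper_force: 14.2
```

The vent cap is on its hard stop: 27 N with no further travel, and the tip is at 46 mm. I'll lift, open the jaws and go above the brass cap.

```bash
python3 -m pendant '[{"hand":255,"x":0,"y":0,"z":-0.04,"spin":0},{"hand":100,"x":0,"y":0,"z":-0.09,"spin":0},{"hand":0,"x":-0.03,"y":0,"z":-0.09,"spin":0},{"hand":0,"x":-0.07,"y":0.001,"z":-0.09,"spin":0},{"hand":0,"x":-0.07,"y":0.001,"z":-0.09,"spin":0},{"hand":0,"x":-0.07,"y":0.001,"z":-0.09,"spin":0},{"hand":0,"x":-0.07,"y":0.001,"z":-0.09,"spin":0}]'
python3 rel.py 0.5355 0.1220 0.060
python3 - <<'E'
from h import *
S=r.camera("scene"); save(S,"s4.png")
cv2.imwrite("pics/c4.png",cv2.resize(S["pixels"][195:275,215:315,::-1],None,fx=6,fy=6,interpolation=cv2.INTER_CUBIC))
E
```

```text
time: 5.2
eef_pos: [0.5344, 0.1211, 0.1407]
tcp_rot: [0.006, 1.0, -0.0, -0.001]
ft_force: [0.3, -0.1, -0.2]
finger_gap: 0.0853
gripper_force: 0.0
shift [-0.0012  0.0009  0.0807] yaw 3.129 z-axis [-1.7e-03 -2.0e-04 -1.0e+00] q [ 0.129  0.061  1.746  0.     1.337 -1.429] t 5.2
```

View pics/c4.png

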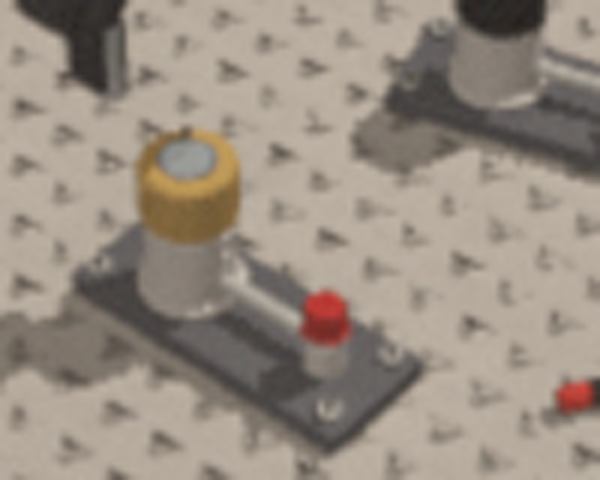

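The vent cap at crop (325,318) now sits down on its nozzle. The open fingers are over the brass cap at (188,185). Next I'll descend and grip.

```bash
python3 -m pendant '[{"hand":0,"x":-0.001,"y":0.001,"z":0.04,"spin":0},{"hand":0,"x":-0.001,"y":0.001,"z":0.07,"spin":0},{"hand":0,"x":-0.001,"y":0.001,"z":0.087,"spin":0},{"hand":0,"x":-0.001,"y":0.001,"z":0.087,"spin":0}]'
python3 -m pendant '[{"hand":120,"x":0,"y":0,"z":0,"spin":0},{"hand":140,"x":0,"y":0,"z":0,"spin":0},{"hand":160,"x":0,"y":0,"z":0,"spin":0},{"hand":180,"x":0,"y":0,"z":0,"spin":0},{"hand":200,"x":0,"y":0,"z":0,"spin":0},{"hand":200,"x":0,"y":0,"z":0,"spin":0}]'; python3 rel.py 0.5355 0.122 0.054; python3 -c "
from h import *; print(r.get_obs()['ft_torque'])"
```

```text
time: 5.75
eef_pos: [0.5354, 0.122, 0.0533]
tcp_rot: [0.006, 1.0, -0.0, -0.001]
ft_force: [0.8, -0.2, -0.9]
finger_gap: 0.0853
gripper_force: 0.0
time: 6.5
eef_pos: [0.5377, 0.1227, 0.056]
tcp_rot: [0.006, 1.0, 0.0, 0.001]
ft_force: [-1.7, 2.3, 6.3]
finger_gap: 0.0387
gripper_force: 59.3
shift [ 0.0022 -0.0007  0.002 ] yaw 3.1289 z-axis [ 0.0023  0.001  -1.    ] q [ 1.310e-01  1.660e-01  1.799e+00  1.000e-03  1.174e+00 -1.427e+00] t 6.5
[ 0.33733187  0.35439829 -0.05579543]
```

```bash
python3 -m pendant '[{"hand":200,"x":0,"y":0,"z":0.0001,"spin":0.17},{"hand":200,"x":0,"y":0,"z":0.0002,"spin":0.34},{"hand":200,"x":0,"y":0,"z":0.0003,"spin":0.51},{"hand":200,"x":0,"y":0,"z":0.0003,"spin":0.68},{"hand":200,"x":0,"y":0,"z":0.0004,"spin":0.85},{"hand":200,"x":0,"y":0,"z":0.0005,"spin":1.02},{"hand":200,"x":0,"y":0,"z":0.0006,"spin":1.19},{"hand":200,"x":0,"y":0,"z":0.0007,"spin":1.36}]'
cat > t.py <<'E'
from h import *
from scipy.spatial.transform import Rotation as Q
o=r.get_obs(); x=Q.from_quat(o["tcp_rot"]).as_matrix()[:,0]
print("yaw",np.arctan2(x[1],x[0]).round(3),"tq",o["ft_torque"].round(2),"F",o["ft_force"].round(1),"q6",o["joint_pos"][5].round(3),"gap",o["finger_gap"].round(4),"t",o["time"])
E
python3 t.py
```

```text
time: 7.5
eef_pos: [0.5368, 0.1217, 0.0551]
tcp_rot: [0.636, 0.772, -0.0, 0.0]
ft_force: [-7.5, -3.1, 12.0]
finger_gap: 0.0383
gripper_force: 59.9Traceback (most recent call last):
  File "t.py", line 4, in <module>
    print("yaw",np.arctan2(x[1],x[0]).round(3),"tq",o["ft_torque"].round(2),"F",o["ft_force"].round(1),"q6",o["joint_pos"][5].round(3),"gap",o["finger_gap"].round(4),"t",o["time"])
                                                                                                                                             ^^^^^^^^^^^^^^^^^^^^^
AttributeError: 'float' object has no attribute 'round'
```

```bash
sed -i 's/o\["finger_gap"\].round(4)/o["finger_gap"]/' t.py; python3 t.py; python3 -m pendant '[{"hand":200,"x":0,"y":0,"z":0,"spin":0.17},{"hand":200,"x":0,"y":0,"z":0,"spin":0.34},{"hand":200,"x":0,"y":0,"z":0,"spin":0.51},{"hand":200,"x":0,"y":0,"z":0,"spin":0.65},{"hand":200,"x":0,"y":0,"z":0,"spin":0.75},{"hand":200,"x":0,"y":0,"z":0,"spin":0.75}]'; python3 t.py;  python3 -m pendant '[{"hand":200,"x":0,"y":0,"z":0,"spin":0.05},{"hand":200,"x":0,"y":0,"z":0,"spin":0.1},{"hand":200,"x":0,"y":0,"z":0,"spin":0.1}]'; python3 t.py
```

```text
yaw 1.763 tq [-0.55  1.24  0.11] F [-7.5 -3.1 12. ] q6 -0.062 gap 0.03825368792531274 t 7.5
time: 8.25
eef_pos: [0.536, 0.1219, 0.0548]
tcp_rot: [0.873, 0.487, -0.001, -0.0]
ft_force: [-9.0, -3.4, 10.8]
finger_gap: 0.0384
gripper_force: 59.9
yaw 1.017 tq [-0.4   1.5  -0.07] F [-9.  -3.4 10.8] q6 0.684 gap 0.038390176045505056 t 8.25
time: 8.62
eef_pos: [0.536, 0.1219, 0.0548]
tcp_rot: [0.896, 0.443, -0.001, -0.0]
ft_force: [-9.5, -2.2, 11.4]
finger_gap: 0.0382
gripper_force: 59.9
yaw 0.918 tq [-0.31  1.56 -0.07] F [-9.5 -2.2 11.4] q6 0.783 gap 0.038247645007948416 t 8.625
```

```bash
for i in 1; do python3 -m pendant '[{"hand":200,"x":0,"y":0,"z":0,"spin":0.04},{"hand":200,"x":0,"y":0,"z":0,"spin":0.08},{"hand":200,"x":0,"y":0,"z":0,"spin":0.08}]'; python3 t.py; python3 -m pendant '[{"hand":200,"x":0,"y":0,"z":0,"spin":0.04},{"hand":200,"x":0,"y":0,"z":0,"spin":0.08},{"hand":200,"x":0,"y":0,"z":0,"spin":0.08}]'; python3 t.py;  python3 -m pendant '[{"hand":200,"x":0,"y":0,"z":0,"spin":0.04},{"hand":200,"x":0,"y":0,"z":0,"spin":0.08},{"hand":200,"x":0,"y":0,"z":0,"spin":0.08}]'; python3 t.py; done | grep yaw
```

```text
yaw 0.838 tq [-0.28  1.61  0.02] F [-10.1  -1.8  11.7] q6 0.863 gap 0.03853966008761938 t 9.0
yaw 0.759 tq [-0.22  1.6   0.71] F [-9.6 -1.6 11.7] q6 0.942 gap 0.03842426756399352 t 9.375
yaw 0.68 tq [0.07 1.27 0.74] F [-8.1  0.6  8.8] q6 1.022 gap 0.0386146862186298 t 9.75
```

The torque rose from 0 to 0.7 N m near yaw 0.8 and then plateaued, so the cap is bottomed and the pads are slipping a little. Total turn was about 2.33 rad, matching the picture. I'll back off in small steps to measure the wind-up.

```bash
(python3 -m pendant '[{"hand":200,"x":0,"y":0,"z":0,"spin":0},{"hand":200,"x":0,"y":0,"z":0,"spin":0}]'; python3 t.py; python3 -m pendant '[{"hand":200,"x":0,"y":0,"z":0,"spin":-0.02},{"hand":200,"x":0,"y":0,"z":0,"spin":-0.02}]'; python3 t.py; python3 -m pendant '[{"hand":200,"x":0,"y":0,"z":0,"spin":-0.02},{"hand":200,"x":0,"y":0,"z":0,"spin":-0.02}]'; python3 t.py; python3 -m pendant '[{"hand":200,"x":0,"y":0,"z":0,"spin":-0.03},{"hand":200,"x":0,"y":0,"z":0,"spin":-0.03}]'; python3 t.py) | grep yaw
```

```text
yaw 0.68 tq [0.11 1.21 0.74] F [-7.8  0.1  9.4] q6 1.022 gap 0.03866176566017662 t 10.0
yaw 0.7 tq [0.11 1.21 0.36] F [-7.3  0.5  8.9] q6 1.002 gap 0.038418842238721336 t 10.25
yaw 0.719 tq [0.11 1.16 0.  ] F [-7.6  0.3  8.1] q6 0.982 gap 0.038646030307763854 t 10.5
yaw 0.749 tq [ 0.08  1.2  -0.  ] F [-7.7 -0.1  8.9] q6 0.952 gap 0.038381639095700915 t 10.75
```

```bash
python3 -m pendant '[{"hand":200,"x":0,"y":0,"z":-0.0001,"spin":-0.17},{"hand":200,"x":0,"y":0,"z":-0.0002,"spin":-0.34},{"hand":200,"x":0,"y":0,"z":-0.0003,"spin":-0.51},{"hand":200,"x":0,"y":0,"z":-0.0003,"spin":-0.68},{"hand":200,"x":0,"y":0,"z":-0.0004,"spin":-0.85},{"hand":200,"x":0,"y":0,"z":-0.0005,"spin":-1.02},{"hand":200,"x":0,"y":0,"z":-0.0006,"spin":-1.19},{"hand":200,"x":0,"y":0,"z":-0.0007,"spin":-1.34}]';python3 -m pendant '[{"hand":200,"x":0,"y":0,"z":0,"spin":-0.12},{"hand":200,"x":0,"y":0,"z":0,"spin":-0.2},{"hand":200,"x":0,"y":0,"z":0,"spin":-0.2},{"hand":200,"x":0,"y":0,"z":0,"spin":-0.2}]'; python3 t.py
python3 - <<'E'
from h import *
S=r.camera("scene");T=r.camera("top")
a=cv2.resize(S["pixels"][185:275,210:310,::-1],None,fx=4,fy=4,interpolation=cv2.INTER_CUBIC)
b=cv2.resize(T["pixels"][175:265,200:300,::-1],None,fx=4,fy=4,interpolation=cv2.INTER_CUBIC)
cv2.imwrite("pics/c5.png",np.hstack([a,b]))
E
```

```text
time: 11.75
eef_pos: [0.5368, 0.1223, 0.0554]
tcp_rot: [0.5, 0.866, 0.0, 0.0]
ft_force: [-3.6, 0.1, 6.1]
finger_gap: 0.0384
gripper_force: 59.9
time: 12.25
eef_pos: [0.5369, 0.1223, 0.0555]
tcp_rot: [0.414, 0.911, 0.0, 0.0]
ft_force: [-3.9, 0.3, 6.1]
finger_gap: 0.0386
gripper_force: 59.9
yaw 2.289 tq [0.09 0.65 0.06] F [-3.9  0.3  6.1] q6 -0.587 gap 0.038552389691754105 t 12.25
```

View pics/c5.png

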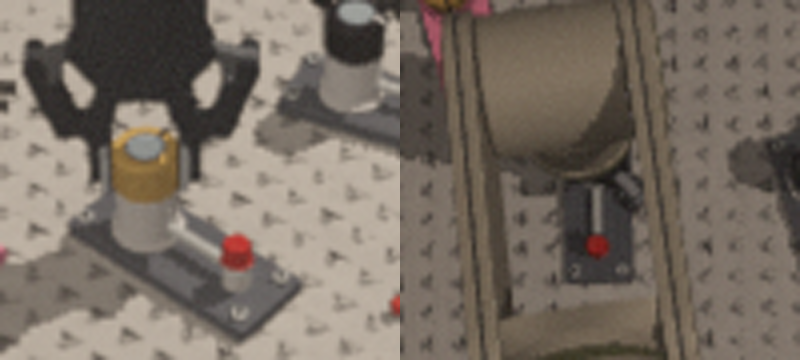

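Both pads are on the cap (centre at scene crop (146,147)) and the vent cap at (237,250) is home. I'll zoom in on the cap's top to find the black line.

```bash
python3 - <<'E'
from h import *
S=r.camera("scene")
K=np.array(S["camera_matrix"]);R=np.array(S["R"]);t=np.array(S["t"])
def pr(X):
    p=R@X+t; s=p[:2]/p[2]; s=s*(1+S["k1"]*(s@s)); return K[:2,:2]@s+K[:2,2]
c=np.array([.5364,.1226,.0788]); x0,y0=228,208
for n,a in (("-y",-90),("-y+15",-75),("-y-15",-105),("-x",180)):
    print(n,((pr(c+.02*np.array([np.cos(np.radians(a)),np.sin(np.radians(a)),0]))-[x0,y0]+.5)*16).round())
print("c",((pr(c)-[x0,y0]+.5)*16).round())
cv2.imwrite("pics/c6.png",cv2.resize(S["pixels"][y0:y0+36,x0:x0+40,::-1],None,fx=16,fy=16,interpolation=cv2.INTER_CUBIC))
E
```

```text
-y [385. 145.]
-y+15 [356. 132.]
-y-15 [408. 163.]
-x [394. 278.]
c [292. 216.]
```

View pics/c6.png

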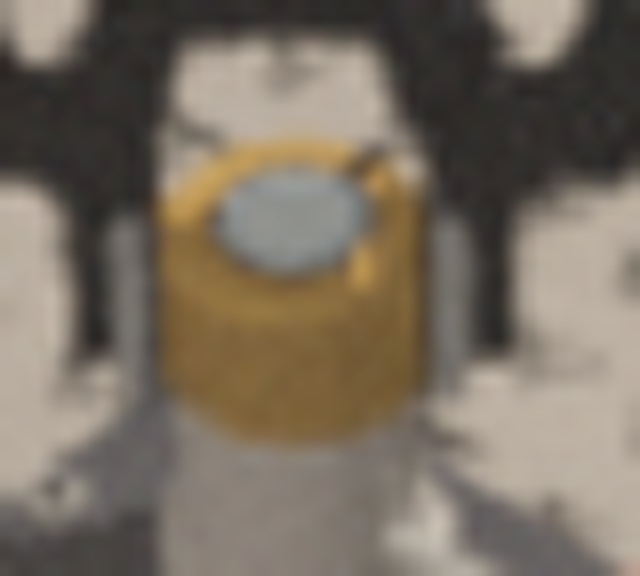

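The black line runs from about (352,172) to (383,149), and the predicted rim point for -y is (385,145). That puts the cap a quarter turn back and still gripped.

```bash
python3 -c "
from plant import r; print(r.job_done())"
```

```text
the job is handed in; nothing more can be done
None
```

I pressed the red vent cap fully home, screwed the brass cap down to its stop and backed it off a quarter turn, then handed the job in at about 12 s with the cap still gripped; no verdict came back.

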